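# Feed the offcut through the hopper flap

### The arm

A 7-joint arm with a two-finger parallel gripper is mounted at the origin on a cart in front of the work surface, level with it; the furniture and walls round the work are solid. World frame = base frame: x ahead of the robot, y to its left, z up, the work surface at z = 0. Lengths are in m, angles in rad, forces in N, time in s.
With the tool pointing down it reaches from about 0.4 to 0.9 m from the base axis. Payload 5.6 kg.
Tool frame: the origin (TCP) lies on the centre line of the jaws, within the pads' length; the fingertips stand 8 mm ahead of it and the grasp point (between the pads) lies 11 mm behind it; z points along the fingers, y is the line along which they close (so a half turn about z gives the same grasp; the last joint's range is limited). The gripper opens to 92 mm and grips with 3 to 60 N. Pads are 20 mm wide; open, the fingers measure 128 mm over their backs; the gripper's body (75 mm by 189 mm) begins 69 mm behind the grasp point.
Start: joints at [1.191, 0.468, -0.012, 1.603, 0.006, 1.071, -0.056], TCP at [0.215, -0.614, 0.202] pointing down, gripper open.
Joint ranges: [-2.53, 2.53], [-0.31, 2.02], [-1.57, 1.55], [0.28, 2.44], [-1.29, 4.43], [0.15, 1.84], [-2.92, 2.92]. Speed limits (rad/s): [2.57, 2.57, 3.14, 3.14, 3.14, 3.14, 3.14].

### API

Orientations are given as a rotation vector (axis times angle).
In Python, from cell import bot gives the robot as it stands.
- The arm moves only by the tool step_arm, never from a script. Its argument "moves" is a list of rows, each an object of numbers: "grip": the opening in per cent of the stroke, from 0 (shut) to 100 (fully open); "tx", "ty", "tz": the shift along the tool's x, y, z in mm; "wx", "wy", "wz": the turn, a rotation vector about the tool's x, y, z in rad. A call has 1 to 5 rows; each row shifts and turns the commanded pose from where the row before left it, along the tool's axes as they then stand; what a row does not reach is not made up. A row lasts 1/10 s, in which the tool goes at most 50 mm and 8.59 degrees, less where a joint would pass 70% of its speed; a pose out of reach is approached as far as the arm can. A call with a gripper value outside its range is refused whole. The fingers move at their own pace and stop on an object; "newtons" is the grip in N (left out, the last holds). Time passes only in rows, so rows that do not move let the fingers close. It gives the time, the measured TCP pose, the force, the opening and the grip force at its end, in the units of the state.
- bot.sense(): the state, without advancing time (a new reading comes with each control period).
- bot.camera(name): name is "scene" or "side" or "wrist"; returns the picture (420x560x3 uint8, red, green, blue); there is no depth.
- bot.camera_params(name): a dict with "vfov" (degrees; the focal length in pixels is half the picture's height over the tangent of half this angle, whatever the lens; pixels are square), "cx", "cy" (the principal point, pixels), "world_from_camera" (4x4, takes a point from camera to world coordinates); the wrist camera has in their place "mount" (4x4, takes a point from camera to tool coordinates, whose origin is the TCP and whose axes are the flange's). Camera axes: x right, y down, z forward; pixel columns grow to the right and rows downward; lengths in m; the calibration is good to about 2 mm. The wrist camera is an equidistant fisheye: a pixel r from the principal point sees the ray r / f radians off the axis. A picture is of the moment at which its call begins: read the wrist's pose just before it. camera_params takes no time and is no camera call.
- bot.close_job(): hands the job in; it is judged then, once.
The state is a dict: "clock": time; "joints": joint angles; "joint_vel": joint speeds; "joint_torque": joint torques, N m; "tcp_pos": TCP position; "tcp_rot": TCP orientation; "wrist_force": force on the tool from outside, world axes, zero at the start; "moment": the same for the moment, N m; "width": finger opening in m; "grip_force": force on a finger pad.
Only numpy, scipy, OpenCV 4.12 (cv2) and the standard library are available. Lean on these libraries where they do the work, as an engineer would, in place of code of your own. Each camera call takes 0.05 s, during which the arm holds its last target. There are 200 camera calls.

### The job

A skewed wooden offcut block lies on the raised infeed table of the plywood offcut hopper. Without picking it up, push it sideways until its long side lies flat along the fence, then push it from behind, along the fence, in through the counterweighted flap until it drops down the slide. Draw your fingers back out so that the flap swings fully shut behind it, and leave everything else on the bench alone.

Things in the scene. Friction and masses are not known exactly. Their poses are not given: they have to be found in the camera images.
- hopper: Fixed plywood offcut hopper with its raised infeed table. Origin on the bench (z = 0) under the middle of the sill, the line where the table ends and the hopper's mouth begins. x = feed direction, into the hopper; y = left of it; z up. The hopper's cheeks and 283 mm high roof reach back to x = 180 mm; the roof, with a clear window, begins at x = 89 mm.
- sill (a point): Middle of the sill, on the table's top surface 180 mm above the bench; axes as the hopper's. The mouth is 110 mm wide (55 mm to each side) between 12 mm thick cheeks, upright at the sill up to 210 mm above the bench, then slanting back to x = 62 mm at 285 mm. Behind the sill a slippery steel slide, 49 degrees steep, runs down to the foot of the back wall.
- table_front (a point): Middle of the infeed table's front edge, on its top, 250 mm before the sill. The table spans x = -250 to 0 mm, y = -155 to +75 mm of the hopper; no walls in front or at the right. Beside the mouth's right edge a 33 mm high guide strip slants out to about x = -35, y = -87 mm.
- fence_mid (a point): Foot of the fence's inner face on the table top, halfway along. The fence is a wooden strip with a smooth steel facing, 20 mm thick and 34 mm high, along the left of the table (hopper x = -250 to 0 mm); its inner face is at y = +55 mm, in line with the mouth's left cheek.
- flap_hinge (a point): Middle of the flap's level hinge, 78 mm behind the sill and 87 mm above the table. Shut, the aluminium flap (104 mm wide, 114 mm long) slants down and forward from here to the sill; pushed inward, its lower edge swings in and down. It cannot swing outward.
- flap (a joint): Angle of the flap, rad: 0 = shut, growing as it swings into the hopper, stop at 1.45. A counterweight outside the right cheek closes it by itself from any angle, with 0.3 to 0.5 N at its lower edge; it rests on whatever stands in the mouth. The passing block opens it to about 1.0 and drops when its tail is some 20 to 40 mm before the sill.
- flap_edge (a point): Middle of the flap's lower edge; it moves with the flap.
- scrap: The rectangular softwood offcut block, 120 mm long (its y axis), 89 mm wide (its x axis), 38 mm high (z), about 0.16 to 0.28 kg; origin in the middle of its underside. It starts on the infeed table, away from the fence and turned up to about 25 degrees from it.
- scrap_center (a point): Centre of the offcut block, 19 mm above its underside. With the block flat on the fence it lies 10.5 mm left of the hopper's middle line. It comes to rest in the hopper about 115 mm behind the sill and 75 mm above the bench.
- tape_measure: Bystander: tape measure, 39 x 84 x 64 mm, on the bench to the right of the infeed table.
- sanding_block: Bystander: cork sanding block, 62 x 112 x 29 mm, on the bench to the left of the hopper.
- pliers: Bystander: pliers, 150 mm long, on the bench at the left.
- wax_tin: Bystander: round tin, 67 mm across, 33 mm high, at the left of the bench.
- glue_bottle: Bystander: glue bottle, 187 mm tall, at the right of the bench.

How it is judged:
On the way, in this order (a step that is already met when the one before it is completed fails the run):
1. the block lies flat along the fence on the infeed table, in front of the sill (y of scrap_center in the frame of hopper above 0.005 m and angle between the y axis of scrap and the x axis of hopper, either way round below 0.08 rad and x of scrap_center in the frame of hopper below -0.055 m and z of scrap_center in the frame of hopper above 0.19 m), for 0.2 s.
2. the block is in the mouth and has swung the flap open (value of joint flap above 0.5 rad and x of scrap_center in the frame of hopper above -0.04 m and y of scrap_center in the frame of hopper between -0.02 and 0.02 m), for 0.05 s.
At the end, for the whole second after the job is handed in: The block lies at rest on the slide inside the hopper (its centre more than 60 mm behind the sill and at least 30 mm below the table's level) and the flap is shut to within 0.05 rad (value of joint flap below 0.05 rad and x of scrap_center in the frame of hopper between 0.06 and 0.16 m and y of scrap_center in the frame of hopper between -0.05 and 0.05 m and z of scrap_center in the frame of hopper below 0.15 m and linear speed of scrap below 0.02 m/s); the robot touches nothing.
It fails at once if the block is lifted more than 20 mm off the infeed table (z of scrap_center in the frame of hopper above 0.219 m).
It fails at once if another thing on the bench is moved by more than 30 mm (distance of any of tape_measure, sanding_block, pliers, wax_tin, glue_bottle from where it was at the start of the episode above 0.03 m).
It also fails if it takes over 45 s, if anything falls off the work surface, if the arm or the gripper's body presses on something with over 40 N, if the wrist force passes 120 N, or if a joint passes its speed limit or range.

## Working session

There is one attempt and no reset: what is moved stays moved. The work goes in short steps, Python scripts to look and compute and a tool call to move; the robot and the scene stay as the last step left them, time stands still between calls to the robot, and variables do not carry over. Pictures are saved under pics/ and viewed, at most 10 in all, crops included, and the job is handed in when it is done.

Besides the shell and the picture viewer there is one more tool, called after "Request:" by a JSON object that holds its "fn" and its "kwargs", one argument or row to a line. step_arm: Moves the arm, as the interface text tells. Its arguments: {"type":"object","properties":{"moves":{"type":"array"},"newtons":{"type":"number"}},"required":["moves"]}

```bash
mkdir -p pics; ls
python3 - <<'E'
from cell import bot
import cv2,numpy as np
s=bot.sense();print(s['clock'],s['tcp_pos'],s['tcp_rot'],s['width'])
for n in("scene","side"):
    im=bot.camera(n);cv2.imwrite(f"pics/{n}0.png",im[:,:,::-1]);p=bot.camera_params(n);print(n,p['vfov'],p['cx'],p['cy'],np.round(p['world_from_camera'],4).tolist())
E
```

```text
pics
0.0 [ 0.21454575 -0.61294942  0.20135792] [-3.09550607e+00 -5.26184509e-01  6.47960233e-04] 0.09171504462748485
scene 51.49170950882182 279.46030045917166 214.26054712037143 [[0.894, 0.3099, -0.3236, 0.9866], [0.4481, -0.618, 0.6459, -0.7245], [0.0002, -0.7225, -0.6914, 0.9904], [0.0, 0.0, 0.0, 1.0]]
side 54.010179751153075 292.8201593269875 211.58960597456917 [[-0.6725, 0.4872, -0.5571, 1.2141], [0.7401, 0.4405, -0.5082, 0.593], [-0.0022, -0.754, -0.6568, 0.8772], [0.0, 0.0, 0.0, 1.0]]
```

View pics/scene0.png

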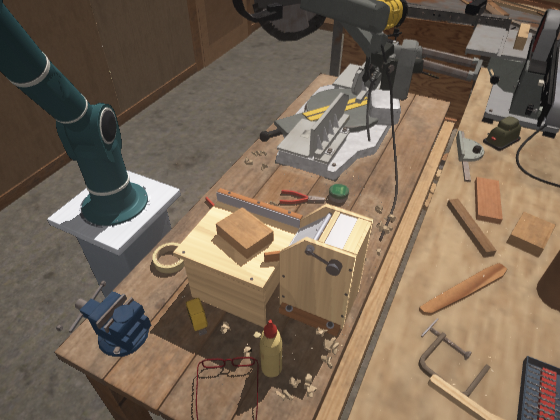

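View pics/side0.png

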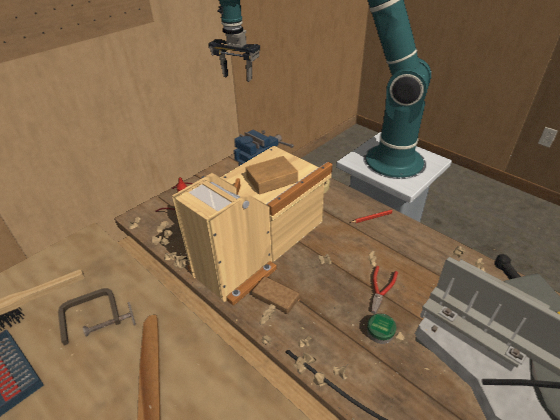

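Run:
```python
import cv2
a=cv2.imread("pics/scene0.png")[180:330,150:390];cv2.imwrite("pics/c1.png",cv2.resize(a,None,fx=3.3,fy=3.3,interpolation=cv2.INTER_CUBIC))
a=cv2.imread("pics/side0.png")[140:290,160:350];cv2.imwrite("pics/c2.png",cv2.resize(a,None,fx=4,fy=4,interpolation=cv2.INTER_CUBIC))
```

```text
(no output)
```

View pics/c1.png

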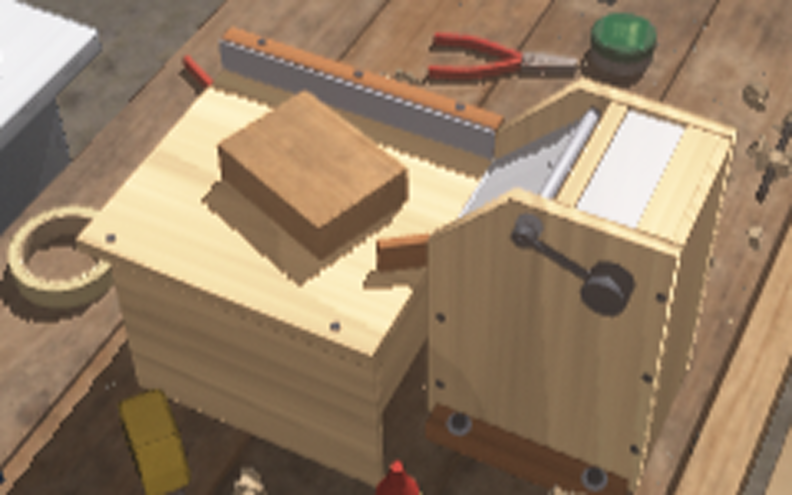

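View pics/c2.png

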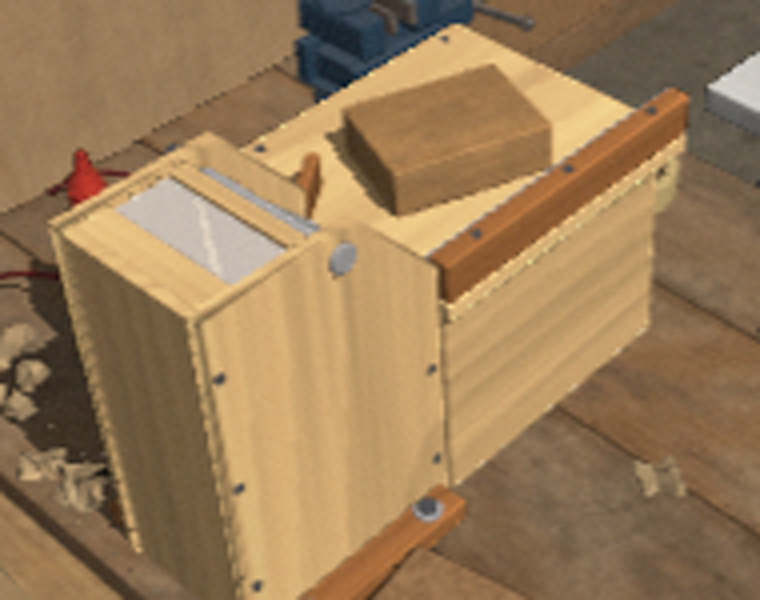

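```bash
cat > h.py <<'E'
from cell import bot
import numpy as np, cv2
def ray(n,px,z):
    p=bot.camera_params(n);f=210/np.tan(np.radians(p['vfov']/2));T=np.array(p['world_from_camera'])
    d=T[:3,:3]@np.array([(px[0]-p['cx'])/f,(px[1]-p['cy'])/f,1]);o=T[:3,3];return (o+d*(z-o[2])/d[2])[:2]
E
python3 - <<'E'
from h import *
def A(x,y,z):return ray("scene",(150+x/3.3,180+y/3.3),z)
def B(x,y,z):return ray("side",(160+x/4,140+y/4),z)
t1=np.array([A(78,238,.18),A(374,356,.18),A(222,46,.214),A(497,127,.214)])
t2=np.array([B(455,25,.18),B(665,90,.214),B(437,262,.214)])
print(t1.round(4).tolist(),t2.round(4).tolist())
b1=np.array([A(*p,.218) for p in((307,92),(407,172),(318,231),(219,148))]);b2=np.array([B(*p,.218) for p in((345,112),(492,66),(550,125),(397,180))])
for b in(b1,b2):print(b.round(4).tolist(),b.mean(0),np.linalg.norm(b-np.roll(b,-1,0),axis=1))
# hopper frame fit from corners
H=np.array([[-.25,-.155],[0,-.155],[-.25,.055],[0,.055]])
def fit(H,W):
    h=H-H.mean(0);w=W-W.mean(0);U,S,V=np.linalg.svd(h.T@w);R=(U@V).T
    return R,W.mean(0)-R@H.mean(0)
for Hh,W in((H,t1),(H[[0,2,3]],t2),(np.r_[H,H[[0,2,3]]],np.r_[t1,t2])):
    R,t=fit(Hh,W);print(R.round(3).tolist(),t,np.degrees(np.arctan2(R[1,0],R[0,0])),'res',((W-Hh@R.T-t)@R).round(4).tolist())
for b in(b1,b2,(b1+b2[[2,3,0,1]])/2):print('blk in hopper',((b-t)@R).round(4).tolist(),((b-t)@R).mean(0))
import scipy.spatial.transform as s
st=bot.sense();print(s.Rotation.from_rotvec(st['tcp_rot']).as_matrix().round(3))
print((np.array(st['tcp_pos'][:2])-t)@R, st['clock'])
E
```

```text
[[0.4344, -0.2052], [0.6834, -0.2017], [0.4368, -0.0035], [0.6784, 0.0111]] [[0.4312, -0.2017], [0.4311, 0.0077], [0.674, 0.0208]]
[[0.5294, -0.0239], [0.6401, -0.0665], [0.6099, -0.1471], [0.5011, -0.1079]] [ 0.57012807 -0.08635463] [0.11850319 0.08612985 0.11561647 0.08860905]
[[0.6055, -0.1366], [0.4954, -0.1003], [0.5217, -0.0208], [0.6355, -0.0541]] [ 0.56450706 -0.07794532] [0.11590299 0.08370749 0.11852454 0.08772217]
[[1.0, -0.024], [0.024, 1.0]] [ 0.68202054 -0.04679974] 1.3902055124138433 res [[-0.0014, 0.0026], [-0.0023, 0.0001], [0.0059, -0.0058], [-0.0022, 0.003]]
[[0.999, -0.037], [0.037, 0.999]] [ 0.67807194 -0.03651986] 2.145013132287304 res [[-0.0029, -0.0008], [0.0048, -0.0016], [-0.002, 0.0024]]
[[1.0, -0.027], [0.027, 1.0]] [ 0.68032325 -0.04289641] 1.5660779649034657 res [[-0.0002, -0.0005], [-0.0012, -0.0038], [0.0076, -0.009], [-0.0004, -0.001], [-0.0034, 0.0031], [0.0022, 0.0023], [-0.0046, 0.0088]]
blk in hopper [[-0.1503, 0.0231], [-0.0409, -0.0224], [-0.0733, -0.1023], [-0.1809, -0.0601]] [-0.11134172 -0.04043037]
blk in hopper [[-0.0774, -0.0916], [-0.1864, -0.0523], [-0.1579, 0.0264], [-0.0452, -0.01]] [-0.1167308  -0.03187058]
blk in hopper [[-0.1541, 0.0248], [-0.043, -0.0162], [-0.0753, -0.0969], [-0.1837, -0.0562]] [-0.11403626 -0.03615048]
[[ 0.944  0.33  -0.001]
 [ 0.33  -0.944  0.001]
 [-0.    -0.002 -1.   ]]
[-0.48119043 -0.5571389 ] 0.1
```

Request:
{"fn": "step_arm", "kwargs": {
  "moves": [
    {"grip":65,"tz":-20,"wz":-0.14},
    {"grip":65,"tz":-20,"wz":-0.14},
    {"grip":65,"tz":-20,"wz":-0.14},
    {"grip":65,"tz":-20,"wz":-0.14},
    {"grip":65,"tz":-20,"wz":-0.14}
  ]
}}

```text
invalid input at $.moves[0]: expected keys grip, tx, ty, tz, wx, wy, wz
```

Request:
{"fn": "step_arm", "kwargs": {
  "moves": [
    {"grip":65,"wz":-0.14},
    {"grip":65,"wz":-0.14},
    {"grip":65,"wz":-0.14},
    {"grip":65,"wz":-0.14},
    {"grip":65}
  ]
}}

```text
invalid input at $.moves[0]: expected keys grip, tx, ty, tz, wx, wy, wz
```

```bash
cat >> h.py <<'E'
from scipy.spatial.transform import Rotation as Ro
Y=np.radians(1.7);RH=np.array([[np.cos(Y),-np.sin(Y)],[np.sin(Y),np.cos(Y)]]);TH=np.array([.6795,-.042])
def hop(p):return (np.asarray(p)[...,:2]-TH)@RH
def st():
    s=bot.sense();R=Ro.from_rotvec(s['tcp_rot']).as_matrix()
    print('t',s['clock'],'hop mm',(hop(s['tcp_pos'])*1e3).round(1),'z',round(s['tcp_pos'][2]*1e3,1),'toolx in hop deg',np.degrees(np.arctan2(R[1,0],R[0,0]))-1.7,'tz',R[:,2].round(3),'F',np.round(s['wrist_force'],1),'w',s['width'],'j7',s['joints'][6])
E
python3 -c "
from h import *
st()"
```

```text
t 0.1 hop mm [-481.7 -556.9] z 201.4 toolx in hop deg 17.594371985591128 tz [-0.001  0.001 -1.   ] F [ 0.7 -0.2  0.1] w 0.09183246441004334 j7 -0.05627806266318377
```

Request:
{"fn": "step_arm", "kwargs": {
  "moves": [
    {"grip":65,"tx":0,"ty":0,"tz":-20,"wx":0,"wy":0,"wz":-0.14},
    {"grip":65,"tx":0,"ty":0,"tz":-20,"wx":0,"wy":0,"wz":-0.14},
    {"grip":65,"tx":0,"ty":0,"tz":-20,"wx":0,"wy":0,"wz":-0.14},
    {"grip":65,"tx":0,"ty":0,"tz":-20,"wx":0,"wy":0,"wz":-0.14},
    {"grip":65,"tx":0,"ty":0,"tz":-20,"wx":0,"wy":0,"wz":-0.14}
  ]
}}

```text
clock: 0.6
tcp_pos: [0.2146, -0.6132, 0.3026]
tcp_rot: [-2.723, -1.564, -0.0]
wrist_force: [-0.2, -0.6, -0.2]
width: 0.0595
grip_force: 0.0
```

Request:
{"fn": "step_arm", "kwargs": {
  "moves": [
    {"grip":65,"tx":0,"ty":0,"tz":0,"wx":0,"wy":0,"wz":-0.14},
    {"grip":65,"tx":0,"ty":0,"tz":0,"wx":0,"wy":0,"wz":-0.14},
    {"grip":65,"tx":0,"ty":0,"tz":0,"wx":0,"wy":0,"wz":-0.14},
    {"grip":65,"tx":0,"ty":0,"tz":0,"wx":0,"wy":0,"wz":-0.14},
    {"grip":65,"tx":0,"ty":0,"tz":0,"wx":0,"wy":0,"wz":0}
  ]
}}

```text
clock: 1.1
tcp_pos: [0.2146, -0.6133, 0.3017]
tcp_rot: [-2.192, -2.25, -0.001]
wrist_force: [-1.6, -0.2, 0.1]
width: 0.0597
grip_force: 0.0
```

```bash
python3 -c "
from h import *
st()"
```

```text
t 1.1 hop mm [-481.7 -557.2] z 301.7 toolx in hop deg 89.80186153900493 tz [-0.     0.001 -1.   ] F [-1.6 -0.2  0.1] w 0.05965754262064275 j7 1.1279035963223893
```

Request:
{"fn": "step_arm", "kwargs": {
  "moves": [
    {"grip":65,"tx":34,"ty":31,"tz":0,"wx":0,"wy":0,"wz":0},
    {"grip":65,"tx":34,"ty":31,"tz":0,"wx":0,"wy":0,"wz":0},
    {"grip":65,"tx":34,"ty":31,"tz":0,"wx":0,"wy":0,"wz":0},
    {"grip":65,"tx":34,"ty":31,"tz":0,"wx":0,"wy":0,"wz":0},
    {"grip":65,"tx":34,"ty":31,"tz":0,"wx":0,"wy":0,"wz":0}
  ]
}}

```text
clock: 1.6
tcp_pos: [0.3661, -0.438, 0.3022]
tcp_rot: [-2.197, -2.245, 0.0]
wrist_force: [0.5, 0.1, -0.4]
width: 0.0596
grip_force: 0.0
```

Request:
{"fn": "step_arm", "kwargs": {
  "moves": [
    {"grip":65,"tx":34,"ty":31,"tz":0,"wx":0,"wy":0,"wz":0},
    {"grip":65,"tx":34,"ty":31,"tz":0,"wx":0,"wy":0,"wz":0},
    {"grip":65,"tx":34,"ty":31,"tz":0,"wx":0,"wy":0,"wz":0},
    {"grip":65,"tx":34,"ty":31,"tz":0,"wx":0,"wy":0,"wz":0},
    {"grip":65,"tx":34,"ty":31,"tz":0,"wx":0,"wy":0,"wz":0}
  ]
}}

```text
clock: 2.1
tcp_pos: [0.5166, -0.2641, 0.3022]
tcp_rot: [-2.197, -2.245, 0.0]
wrist_force: [0.6, -0.1, 0.2]
width: 0.0598
grip_force: 0.0
```

Request:
{"fn": "step_arm", "kwargs": {
  "moves": [
    {"grip":65,"tx":34,"ty":31,"tz":0,"wx":0,"wy":0,"wz":0},
    {"grip":65,"tx":34,"ty":27,"tz":0,"wx":0,"wy":0,"wz":0},
    {"grip":65,"tx":0,"ty":0,"tz":0,"wx":0,"wy":0,"wz":0}
  ]
}}

```text
clock: 2.4
tcp_pos: [0.5751, -0.1885, 0.3021]
tcp_rot: [-2.183, -2.256, -0.006]
wrist_force: [-0.1, -0.1, 0.3]
width: 0.06
grip_force: 0.0
```

Run:
```python
from h import *
st()
a=bot.camera("scene")[:,:,::-1][150:330,150:390];cv2.imwrite("pics/c3.png",cv2.resize(a,None,fx=3.3,fy=3.3,interpolation=cv2.INTER_CUBIC))
```

```text
t 2.4 hop mm [-108.7 -143.3] z 302.1 toolx in hop deg 90.17786832348922 tz [ 0.001  0.004 -1.   ] F [-0.1 -0.1  0.3] w 0.059966726799414775 j7 0.14860465479233215
```

View pics/c3.png

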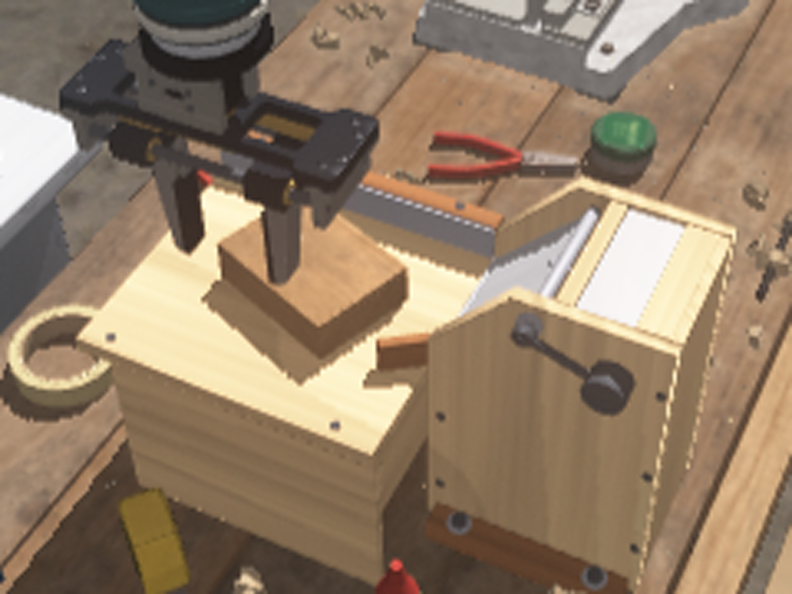

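The fingers hang above and right of the block (front fingertip at crop (283,282)); the block is unmoved with its near corner at (318,328).

Run:
```python
from h import *
print(hop(ray("scene",(150+283/3.3,150+282/3.3),.294)),hop(ray("scene",(150+318/3.3,150+330/3.3),.218)),hop(ray("scene",(150+187/3.3,150+250/3.3),.294)))
```

```text
[-0.07860167 -0.13305291] [-0.07270476 -0.10301472] [-0.1526058  -0.13432963]
```

Request:
{"fn": "step_arm", "kwargs": {
  "moves": [
    {"grip":65,"tx":-12,"ty":0,"tz":30,"wx":0,"wy":0,"wz":0},
    {"grip":65,"tx":0,"ty":0,"tz":40,"wx":0,"wy":0,"wz":0},
    {"grip":65,"tx":0,"ty":0,"tz":25,"wx":0,"wy":0,"wz":0},
    {"grip":65,"tx":0,"ty":0,"tz":10,"wx":0,"wy":0,"wz":0},
    {"grip":65,"tx":0,"ty":0,"tz":0,"wx":0,"wy":0,"wz":0}
  ]
}}

```text
clock: 2.95
tcp_pos: [0.5711, -0.2091, 0.1961]
tcp_rot: [-2.194, -2.245, 0.002]
wrist_force: [0.3, 0.2, 0.9]
width: 0.0596
grip_force: 0.0
```

Request:
{"fn": "step_arm", "kwargs": {
  "moves": [
    {"grip":65,"tx":10,"ty":0,"tz":0,"wx":0,"wy":0,"wz":0},
    {"grip":65,"tx":10,"ty":0,"tz":0,"wx":0,"wy":0,"wz":0},
    {"grip":65,"tx":10,"ty":0,"tz":0,"wx":0,"wy":0,"wz":0},
    {"grip":65,"tx":10,"ty":0,"tz":0,"wx":0,"wy":0,"wz":0},
    {"grip":65,"tx":10,"ty":0,"tz":0,"wx":0,"wy":0,"wz":0}
  ]
}}

```text
clock: 3.45
tcp_pos: [0.5713, -0.1568, 0.1978]
tcp_rot: [2.191, 2.25, 0.0]
wrist_force: [0.2, 0.0, 0.1]
width: 0.0601
grip_force: 0.0
```

Run:
```python
from h import *
st()
```

```text
t 3.45 hop mm [-111.6 -111.6] z 197.8 toolx in hop deg 89.82526229486339 tz [ 0.001 -0.    -1.   ] F [0.2 0.  0.1] w 0.060105415561059305 j7 0.04580079658820771
```

Request:
{"fn": "step_arm", "kwargs": {
  "moves": [
    {"grip":65,"tx":8,"ty":0,"tz":0,"wx":0,"wy":0,"wz":0},
    {"grip":65,"tx":8,"ty":0,"tz":0,"wx":0,"wy":0,"wz":0},
    {"grip":65,"tx":8,"ty":0,"tz":0,"wx":0,"wy":0,"wz":0},
    {"grip":65,"tx":8,"ty":0,"tz":0,"wx":0,"wy":0,"wz":0},
    {"grip":65,"tx":8,"ty":0,"tz":0,"wx":0,"wy":0,"wz":0}
  ]
}}

```text
clock: 3.95
tcp_pos: [0.5702, -0.1177, 0.1973]
tcp_rot: [2.193, 2.249, 0.0]
wrist_force: [0.6, -1.9, 0.3]
width: 0.0596
grip_force: 0.8
```

Request:
{"fn": "step_arm", "kwargs": {
  "moves": [
    {"grip":65,"tx":5,"ty":0,"tz":0,"wx":0,"wy":0,"wz":0},
    {"grip":65,"tx":5,"ty":0,"tz":0,"wx":0,"wy":0,"wz":0},
    {"grip":65,"tx":0,"ty":0,"tz":0,"wx":0,"wy":0,"wz":0}
  ]
}}

```text
clock: 4.25
tcp_pos: [0.5696, -0.107, 0.1973]
tcp_rot: [-2.191, -2.251, -0.0]
wrist_force: [0.1, 0.6, -0.9]
width: 0.0598
grip_force: 0.0
```

Run:
```python
from h import *
st()
a=bot.camera("side")[:,:,::-1][120:270,160:350];cv2.imwrite("pics/c4.png",cv2.resize(a,None,fx=4,fy=4,interpolation=cv2.INTER_CUBIC))
```

```text
t 4.25 hop mm [-111.7  -61.7] z 197.3 toolx in hop deg 89.85213778158739 tz [-0.     0.001 -1.   ] F [ 0.1  0.6 -0.9] w 0.05975167923693471 j7 -0.0388092681616958
```

View pics/c4.png

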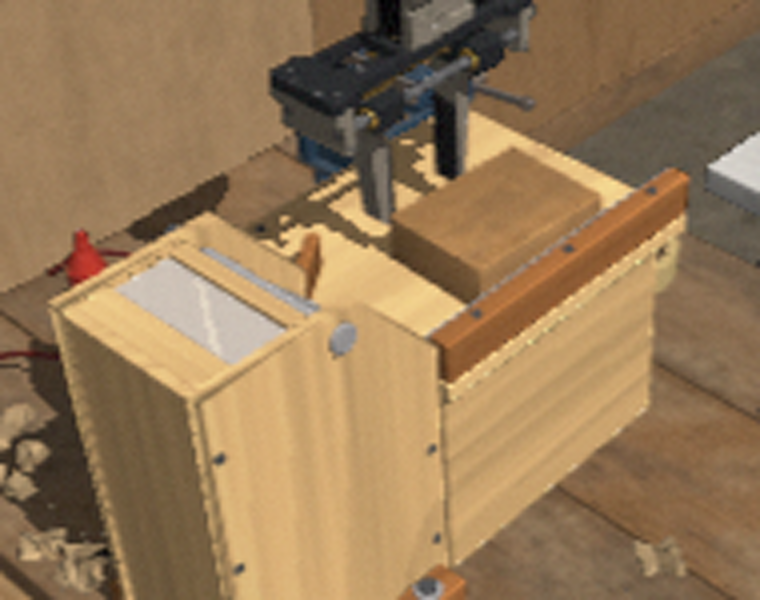

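The block has turned nearly parallel to the fence (its top's inner edge from about (475,262) to (600,200)), a small gap remaining. I keep pushing gently until the force rises.

Request:
{"fn": "step_arm", "kwargs": {
  "moves": [
    {"grip":65,"tx":5,"ty":0,"tz":0,"wx":0,"wy":0,"wz":0},
    {"grip":65,"tx":5,"ty":0,"tz":0,"wx":0,"wy":0,"wz":0},
    {"grip":65,"tx":4,"ty":0,"tz":0,"wx":0,"wy":0,"wz":0}
  ]
}}

```text
clock: 4.6
tcp_pos: [0.5691, -0.0939, 0.1971]
tcp_rot: [-2.192, -2.25, 0.001]
wrist_force: [0.3, -1.5, -0.3]
width: 0.0595
grip_force: 0.7
```

Request:
{"fn": "step_arm", "kwargs": {
  "moves": [
    {"grip":65,"tx":3,"ty":0,"tz":0,"wx":0,"wy":0,"wz":0},
    {"grip":65,"tx":0,"ty":0,"tz":0,"wx":0,"wy":0,"wz":0}
  ]
}}

```text
clock: 4.8
tcp_pos: [0.5687, -0.0935, 0.1971]
tcp_rot: [2.193, 2.247, -0.005]
wrist_force: [-0.7, -5.6, -0.3]
width: 0.0597
grip_force: 2.8
```

Request:
{"fn": "step_arm", "kwargs": {
  "moves": [
    {"grip":65,"tx":3,"ty":0,"tz":0,"wx":0,"wy":0,"wz":0},
    {"grip":65,"tx":0,"ty":0,"tz":0,"wx":0,"wy":0,"wz":0},
    {"grip":65,"tx":0,"ty":0,"tz":0,"wx":0,"wy":0,"wz":0}
  ]
}}

```text
clock: 5.1
tcp_pos: [0.5685, -0.0934, 0.1972]
tcp_rot: [2.194, 2.243, -0.009]
wrist_force: [-0.2, -10.5, -0.0]
width: 0.0595
grip_force: 5.3
```

Run:
```python
from h import *
st()
a=bot.camera("side")[:,:,::-1][120:270,160:350];cv2.imwrite("pics/c5.png",cv2.resize(a,None,fx=4,fy=4,interpolation=cv2.INTER_CUBIC))
```

```text
t 5.1 hop mm [-112.5  -48.1] z 197.2 toolx in hop deg 89.56684163277168 tz [-0.002 -0.006 -1.   ] F [ -0.2 -10.5  -0. ] w 0.05954719509961065 j7 -0.07455184960004077
```

View pics/c5.png

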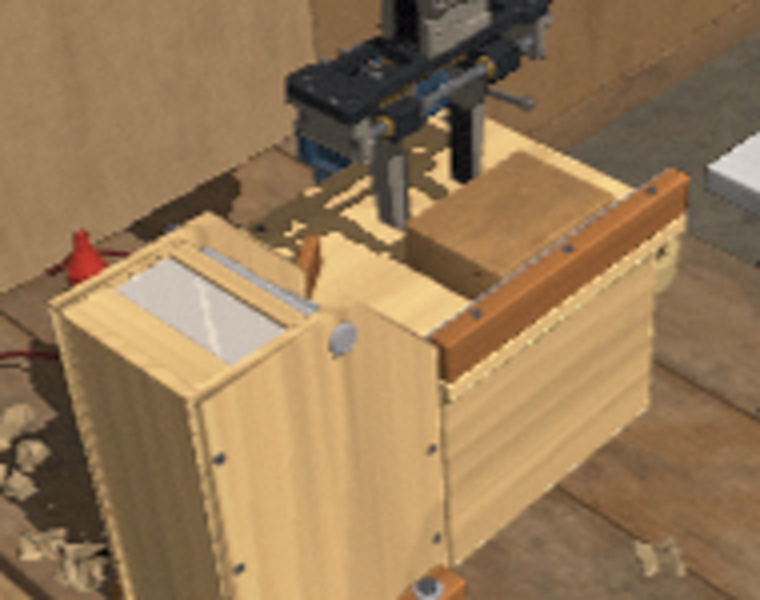

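The block is flat on the fence: its right top edge runs from (408,232) to (522,152), parallel to the fence edge.

Run:
```python
from h import *
B=lambda x,y,z:hop(ray("side",(160+x/4,120+y/4),z)).round(4)
print(B(408,232,.218),B(522,152,.218),'fence',B(437,340,.214),B(665,170,.214))
```

```text
[-0.0714 -0.0268] [-0.1939 -0.0313] fence [-0.0051  0.0616] [-0.2468  0.057 ]
```

Request:
{"fn": "step_arm", "kwargs": {
  "moves": [
    {"grip":65,"tx":-20,"ty":0,"tz":0,"wx":0,"wy":0,"wz":0},
    {"grip":65,"tx":-16,"ty":0,"tz":0,"wx":0,"wy":0,"wz":0},
    {"grip":40,"tx":0,"ty":0,"tz":-40,"wx":0,"wy":0,"wz":0},
    {"grip":40,"tx":0,"ty":0,"tz":-40,"wx":0,"wy":0,"wz":0},
    {"grip":40,"tx":0,"ty":-20,"tz":-20,"wx":0,"wy":0,"wz":0}
  ]
}}

```text
clock: 5.65
tcp_pos: [0.5527, -0.1241, 0.3003]
tcp_rot: [2.19, 2.249, 0.006]
wrist_force: [-0.0, -0.6, 0.4]
width: 0.0382
grip_force: 0.0
```

Request:
{"fn": "step_arm", "kwargs": {
  "moves": [
    {"grip":40,"tx":28,"ty":-33,"tz":0,"wx":0,"wy":0,"wz":0},
    {"grip":40,"tx":28,"ty":-33,"tz":0,"wx":0,"wy":0,"wz":0},
    {"grip":40,"tx":28,"ty":-34,"tz":0,"wx":0,"wy":0,"wz":0},
    {"grip":40,"tx":0,"ty":0,"tz":0,"wx":0,"wy":0,"wz":0.14},
    {"grip":40,"tx":0,"ty":0,"tz":0,"wx":0,"wy":0,"wz":0.147}
  ]
}}

```text
clock: 6.15
tcp_pos: [0.4473, -0.0424, 0.2978]
tcp_rot: [2.495, 1.907, 0.0]
wrist_force: [-0.3, -0.8, 0.4]
width: 0.037
grip_force: 0.0
```

Request:
{"fn": "step_arm", "kwargs": {
  "moves": [
    {"grip":40,"tx":0,"ty":0,"tz":0,"wx":0,"wy":0,"wz":0.147},
    {"grip":40,"tx":0,"ty":0,"tz":0,"wx":0,"wy":0,"wz":0.147},
    {"grip":40,"tx":0,"ty":0,"tz":0,"wx":0,"wy":0,"wz":0.147},
    {"grip":40,"tx":0,"ty":0,"tz":0,"wx":0,"wy":0,"wz":0.147},
    {"grip":40,"tx":0,"ty":0,"tz":0,"wx":0,"wy":0,"wz":0.147}
  ]
}}

```text
clock: 6.65
tcp_pos: [0.448, -0.0429, 0.2973]
tcp_rot: [-3.015, -0.882, 0.0]
wrist_force: [0.1, 0.5, -0.3]
width: 0.0367
grip_force: 0.0
```

Request:
{"fn": "step_arm", "kwargs": {
  "moves": [
    {"grip":40,"tx":0,"ty":0,"tz":0,"wx":0,"wy":0,"wz":0.147},
    {"grip":40,"tx":0,"ty":0,"tz":0,"wx":0,"wy":0,"wz":0.147},
    {"grip":40,"tx":0,"ty":0,"tz":0,"wx":0,"wy":0,"wz":0.147},
    {"grip":40,"tx":0,"ty":0,"tz":0,"wx":0,"wy":0,"wz":0.107},
    {"grip":40,"tx":0,"ty":0,"tz":0,"wx":0,"wy":0,"wz":0}
  ]
}}

```text
clock: 7.15
tcp_pos: [0.448, -0.043, 0.2973]
tcp_rot: [-3.141, -0.042, 0.0]
wrist_force: [-1.2, -0.1, -0.1]
width: 0.0372
grip_force: 0.0
```

Run:
```python
from h import *
st()
a=bot.camera("scene")[:,:,::-1][150:330,150:390];cv2.imwrite("pics/c6.png",cv2.resize(a,None,fx=3.3,fy=3.3,interpolation=cv2.INTER_CUBIC))
```

```text
t 7.15 hop mm [-231.4    5.9] z 297.3 toolx in hop deg -0.16902514425892168 tz [-0.  0. -1.] F [-1.2 -0.1 -0.1] w 0.03722911586548327 j7 -1.5507469256619104
```

View pics/c6.png

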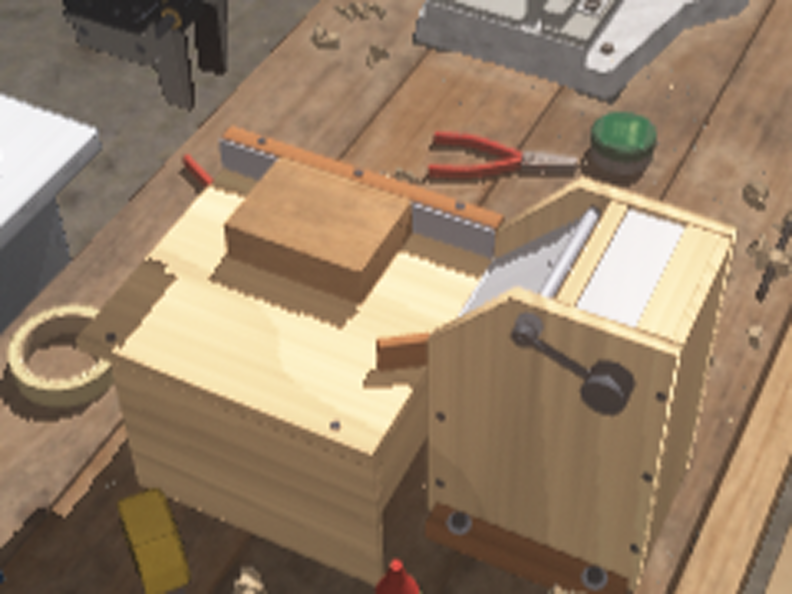

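The block lies against the fence, tail's right top corner at (226,226), head's at (362,270); the gripper is raised behind it at top left.

Run:
```python
from h import *
B=lambda x,y,z:hop(ray("scene",(150+x/3.3,150+y/3.3),z)).round(4)
print(B(226,226,.218),B(362,270,.218),B(275,160,.218),B(410,205,.218),'fence',B(222,144,.214),B(497,226,.214),'tip',B(180,108,.289))
```

```text
[-0.1871 -0.0386] [-0.071  -0.0365] [-0.1904  0.044 ] [-0.0688  0.0423] fence [-0.2421  0.0468] [0.0005 0.0531] tip [-0.2416 -0.0019]
```

Request:
{"fn": "step_arm", "kwargs": {
  "moves": [
    {"grip":40,"tx":0,"ty":0,"tz":30,"wx":0,"wy":0,"wz":0},
    {"grip":40,"tx":0,"ty":0,"tz":40,"wx":0,"wy":0,"wz":0},
    {"grip":40,"tx":0,"ty":0,"tz":20,"wx":0,"wy":0,"wz":0},
    {"grip":40,"tx":0,"ty":0,"tz":10,"wx":0,"wy":0,"wz":0},
    {"grip":40,"tx":10,"ty":0,"tz":0,"wx":0,"wy":0,"wz":0}
  ]
}}

```text
clock: 7.7
tcp_pos: [0.457, -0.043, 0.1964]
tcp_rot: [-3.141, -0.044, 0.004]
wrist_force: [0.2, -0.2, 0.7]
width: 0.0366
grip_force: 0.0
```

Request:
{"fn": "step_arm", "kwargs": {
  "moves": [
    {"grip":40,"tx":8,"ty":0,"tz":0,"wx":0,"wy":0,"wz":0},
    {"grip":40,"tx":8,"ty":0,"tz":0,"wx":0,"wy":0,"wz":0},
    {"grip":40,"tx":8,"ty":0,"tz":0,"wx":0,"wy":0,"wz":0},
    {"grip":40,"tx":8,"ty":0,"tz":0,"wx":0,"wy":0,"wz":0},
    {"grip":40,"tx":8,"ty":0,"tz":0,"wx":0,"wy":0,"wz":0}
  ]
}}

```text
clock: 8.2
tcp_pos: [0.4984, -0.0421, 0.1975]
tcp_rot: [3.141, 0.042, -0.001]
wrist_force: [-3.7, -0.5, 3.2]
width: 0.037
grip_force: 1.9
```

Request:
{"fn": "step_arm", "kwargs": {
  "moves": [
    {"grip":40,"tx":8,"ty":0,"tz":0,"wx":0,"wy":0,"wz":0},
    {"grip":40,"tx":8,"ty":0,"tz":0,"wx":0,"wy":0,"wz":0},
    {"grip":40,"tx":8,"ty":0,"tz":0,"wx":0,"wy":0,"wz":0},
    {"grip":40,"tx":8,"ty":0,"tz":0,"wx":0,"wy":0,"wz":0},
    {"grip":40,"tx":8,"ty":0,"tz":0,"wx":0,"wy":0,"wz":0}
  ]
}}

```text
clock: 8.7
tcp_pos: [0.5386, -0.0409, 0.1973]
tcp_rot: [3.141, 0.042, -0.0]
wrist_force: [-5.2, -0.9, 3.8]
width: 0.0369
grip_force: 2.1
```

Run:
```python
from h import *
st()
```

```text
t 8.7 hop mm [-140.8    5.3] z 197.3 toolx in hop deg -0.17235676587039395 tz [-0. -0. -1.] F [-5.2 -0.9  3.8] w 0.03689212805270054 j7 -1.6998374404757295
```

Request:
{"fn": "step_arm", "kwargs": {
  "moves": [
    {"grip":40,"tx":8,"ty":0,"tz":0,"wx":0,"wy":0,"wz":0},
    {"grip":40,"tx":8,"ty":0,"tz":0,"wx":0,"wy":0,"wz":0},
    {"grip":40,"tx":8,"ty":0,"tz":0,"wx":0,"wy":0,"wz":0}
  ]
}}

```text
clock: 9.0
tcp_pos: [0.5621, -0.0405, 0.1972]
tcp_rot: [3.141, 0.041, -0.002]
wrist_force: [-6.3, -1.3, 4.3]
width: 0.0369
grip_force: 2.8
```

Request:
{"fn": "step_arm", "kwargs": {
  "moves": [
    {"grip":40,"tx":8,"ty":0,"tz":0,"wx":0,"wy":0,"wz":0},
    {"grip":40,"tx":8,"ty":0,"tz":0,"wx":0,"wy":0,"wz":0},
    {"grip":40,"tx":8,"ty":0,"tz":0,"wx":0,"wy":0,"wz":0}
  ]
}}

```text
clock: 9.3
tcp_pos: [0.5859, -0.0399, 0.1972]
tcp_rot: [3.141, 0.041, -0.003]
wrist_force: [-6.3, -1.1, 5.1]
width: 0.0371
grip_force: 3.2
```

Run:
```python
from h import *
st()
a=bot.camera("scene")[:,:,::-1][150:330,150:390];cv2.imwrite("pics/c7.png",cv2.resize(a,None,fx=3.3,fy=3.3,interpolation=cv2.INTER_CUBIC))
```

```text
t 9.3 hop mm [-93.5   4.8] z 197.2 toolx in hop deg -0.19396123777822072 tz [-0.002 -0.001 -1.   ] F [-6.3 -1.1  5.1] w 0.03706163221668608 j7 -1.7210706730551335
```

View pics/c7.png

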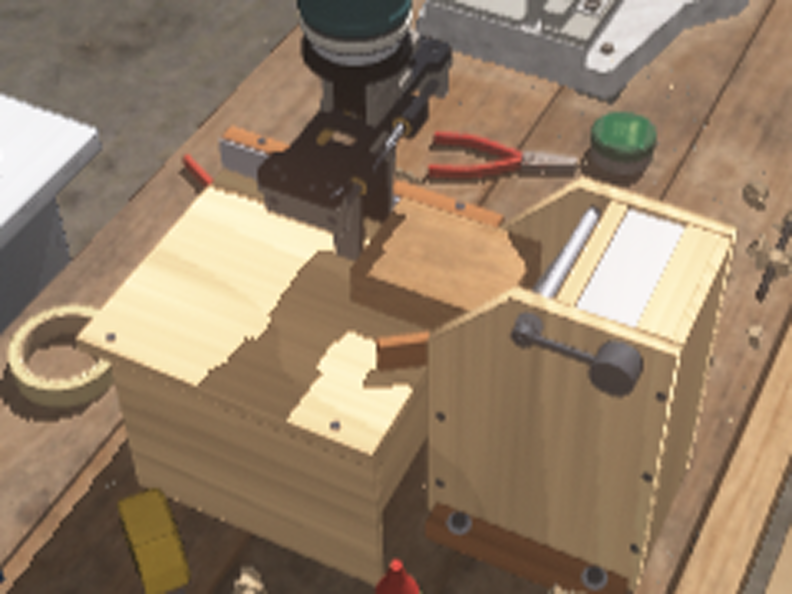

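The block (tail right corner at (353,270)) is entering the mouth with its head past the sill, and the flap is opening. Pushing on.

Request:
{"fn": "step_arm", "kwargs": {
  "moves": [
    {"grip":40,"tx":8,"ty":0,"tz":0,"wx":0,"wy":0,"wz":0},
    {"grip":40,"tx":8,"ty":0,"tz":0,"wx":0,"wy":0,"wz":0},
    {"grip":40,"tx":8,"ty":0,"tz":0,"wx":0,"wy":0,"wz":0}
  ]
}}

```text
clock: 9.65
tcp_pos: [0.6096, -0.0393, 0.197]
tcp_rot: [3.141, 0.041, -0.003]
wrist_force: [-6.9, -1.8, 5.3]
width: 0.0368
grip_force: 3.3
```

Request:
{"fn": "step_arm", "kwargs": {
  "moves": [
    {"grip":40,"tx":6,"ty":0,"tz":0,"wx":0,"wy":0,"wz":0},
    {"grip":40,"tx":6,"ty":0,"tz":0,"wx":0,"wy":0,"wz":0},
    {"grip":40,"tx":6,"ty":0,"tz":0,"wx":0,"wy":0,"wz":0}
  ]
}}

```text
clock: 9.95
tcp_pos: [0.6273, -0.039, 0.1972]
tcp_rot: [3.14, 0.041, -0.004]
wrist_force: [-6.4, -3.4, 4.1]
width: 0.0367
grip_force: 3.4
```

Run:
```python
from h import *
st()
```

```text
t 9.95 hop mm [-52.1   4.6] z 197.2 toolx in hop deg -0.20099323835767247 tz [-0.002 -0.001 -1.   ] F [-6.4 -3.4  4.1] w 0.03671523234245054 j7 -1.7315666891820003
```

Request:
{"fn": "step_arm", "kwargs": {
  "moves": [
    {"grip":40,"tx":5,"ty":0,"tz":0,"wx":0,"wy":0,"wz":0},
    {"grip":40,"tx":5,"ty":0,"tz":0,"wx":0,"wy":0,"wz":0}
  ]
}}

```text
clock: 10.15
tcp_pos: [0.6379, -0.0384, 0.1973]
tcp_rot: [3.141, 0.041, -0.002]
wrist_force: [-4.2, 0.2, 4.2]
width: 0.0367
grip_force: 2.1
```

Request:
{"fn": "step_arm", "kwargs": {
  "moves": [
    {"grip":40,"tx":5,"ty":0,"tz":0,"wx":0,"wy":0,"wz":0},
    {"grip":40,"tx":5,"ty":0,"tz":0,"wx":0,"wy":0,"wz":0}
  ]
}}

```text
clock: 10.35
tcp_pos: [0.6494, -0.0374, 0.1972]
tcp_rot: [-3.141, -0.043, -0.003]
wrist_force: [0.9, -0.1, -0.3]
width: 0.0367
grip_force: 0.0
```

Force fell to zero, so the block has dropped. Withdraw and check.

Request:
{"fn": "step_arm", "kwargs": {
  "moves": [
    {"grip":40,"tx":-10,"ty":0,"tz":0,"wx":0,"wy":0,"wz":0},
    {"grip":40,"tx":-30,"ty":0,"tz":0,"wx":0,"wy":0,"wz":0},
    {"grip":40,"tx":-40,"ty":0,"tz":0,"wx":0,"wy":0,"wz":0},
    {"grip":40,"tx":-40,"ty":0,"tz":0,"wx":0,"wy":0,"wz":0},
    {"grip":40,"tx":-40,"ty":0,"tz":-20,"wx":0,"wy":0,"wz":0}
  ]
}}

```text
clock: 10.85
tcp_pos: [0.4843, -0.0421, 0.2151]
tcp_rot: [-3.14, -0.042, 0.007]
wrist_force: [-0.5, -1.1, 1.3]
width: 0.0366
grip_force: 0.0
```

Request:
{"fn": "step_arm", "kwargs": {
  "moves": [
    {"grip":40,"tx":-20,"ty":0,"tz":-40,"wx":0,"wy":0,"wz":0},
    {"grip":40,"tx":0,"ty":0,"tz":-40,"wx":0,"wy":0,"wz":0},
    {"grip":40,"tx":0,"ty":0,"tz":0,"wx":0,"wy":0,"wz":0},
    {"grip":40,"tx":0,"ty":0,"tz":0,"wx":0,"wy":0,"wz":0},
    {"grip":40,"tx":0,"ty":0,"tz":0,"wx":0,"wy":0,"wz":0}
  ]
}}

```text
clock: 11.35
tcp_pos: [0.4672, -0.0427, 0.2961]
tcp_rot: [-3.141, -0.042, 0.003]
wrist_force: [0.9, 0.0, -0.2]
width: 0.0369
grip_force: 0.0
```

Run:
```python
from h import *
st()
a=bot.camera("scene")[:,:,::-1][150:330,150:390];cv2.imwrite("pics/c8.png",cv2.resize(a,None,fx=3.3,fy=3.3,interpolation=cv2.INTER_CUBIC))
```

```text
t 11.35 hop mm [-212.2    5.6] z 296.1 toolx in hop deg -0.1648296128810265 tz [-0.002  0.    -1.   ] F [ 0.9  0.  -0.2] w 0.0369151047094688 j7 -1.577174870615529
```

View pics/c8.png

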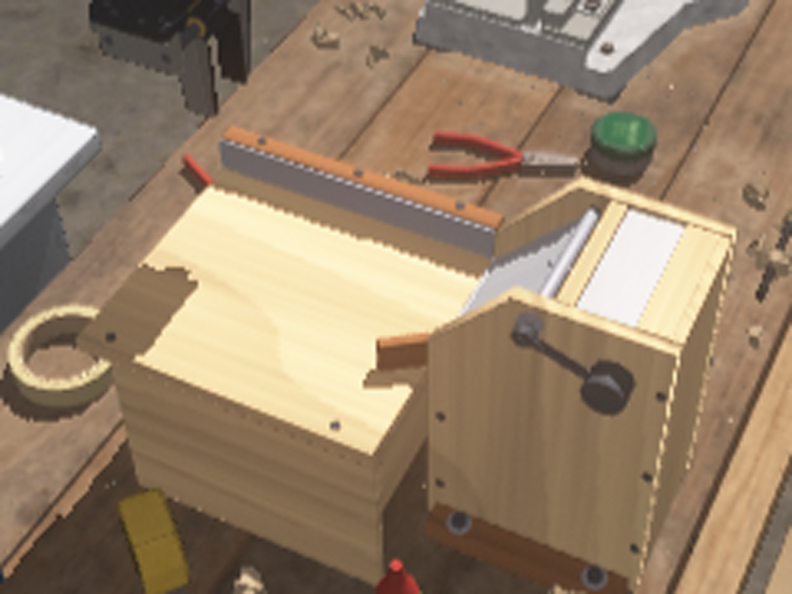

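The table is empty, the flap is shut and its counterweight is back at (606,387) as at the start; the bystanders are unmoved. Handing in.

```bash
python3 -c "
from cell import bot
print(bot.close_job())"
```

```text
the job is handed in; nothing more can be done
None
```

I squared the block against the fence and pushed it through the flap; the last picture shows an empty table, a shut flap and the things in view unmoved. I handed the job in at about 11.4 s, but no verdict came back and I did not see the block inside the hopper.

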